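Loosen the bottle clamp by two turns

TASK

Free the weighing bottle in the square-footed holder for the next weighing: with a fingertip against the knurled rim of its clamp ring, roll the ring counter-clockwise (seen from above) until its pointer comes round to the index wedge for the second time, two full turns from tight, and leave it lined up there. The ring starts less than a quarter turn slack, the pointer just counter-clockwise of the wedge. Leave both bottles standing in their sockets, do not turn the ring of the round-footed holder, do not lift anything and do not disturb the things lying about.

Things in the scene. Friction and masses are not known exactly. Their poses are not given: they have to be found in the camera images.
- clamp_ring (a joint): knurled dark steel clamp ring on the square-footed holder, the one to loosen. Value in rad, growing counter-clockwise seen from above (loosening): 0 = tight, pointer over the index wedge; 6.28 = one full turn loose; 12.57 = two; stop at 19.5. Starts at 0.1 to 1.2. Stiff thread, 0.08 N m friction (2 N at the rim): stays where it is left. Turns about the holder's upright axis without rising
- square_holder_center (a point): point on that ring's axis level with its top face (z = 65 mm). Ring 18 mm high (z = 47 to 65), hole 49 mm, body 76 mm in diameter with 16 upright rounded ridges all round (7 mm wide, 6 mm proud, 22.5 degrees apart, crests 44 mm from the axis, 88 mm across) that a fingertip can catch from outside; nothing else stands beside the ring
- square_holder: bottle holder with a SQUARE aluminium foot 116x116 mm, 14 mm high, fixed to the worktop at any yaw; origin under its centre, z up. On the foot a column 68 mm in diameter up to z = 46 mm with an open socket (floor at z = 32 mm) for the bottle; the ring sits on top of the column, round the bottle
- square_holder_index (a point): top of the dark steel index wedge (14x10 mm, long side radial) on the square foot, on the holder's +x side, 51 mm from the axis, z = 24 mm, wholly below the ring
- clamp_ring_pointer (a point): outer end of this ring's pointer: a bright bar 13x8 mm let radially into the ring's top face; this point is 37 mm from the axis, z = 65 mm, and turns with the ring
- bottle_a: small glass weighing bottle with stopper, 41 mm in diameter, 45 mm high, standing loose in the square-footed holder's socket; its stopper reaches z = 77 mm, 12 mm above the ring; origin under its centre. Leave it standing there
- round_holder: the other bottle holder, alike in all sizes but with a ROUND aluminium foot, 124 mm in diameter; its ring is to be left alone. Fixed, at any yaw; origin under its centre. (To the left of both holders a tall analyser fills the worktop beyond about x = 0.48, y = 0.15: bring the arm round in front of it)
- other_ring_pointer (a point): outer end of the pointer bar on the round-footed holder's ring, 37 mm from its axis, z = 65 mm
- bottle_b: the same kind of weighing bottle, standing in the round-footed holder's socket
- weight_big: large brass-coloured laboratory weight, 21x21x33 mm, standing between the two holders; origin under its centre
- boat: small white weighing boat, 16x52x10 mm, lying between the two holders; origin under its centre
- tweezers: tweezers, 14x126x9 mm, lying near the front edge of the worktop; origin under the centre
- calculator: desk calculator, 120x68x16 mm, on the right; origin under the centre
- weight_small: small brass-coloured weight, 14x14x21 mm, towards the back; origin under the centre
- spatula: metal spatula, 16x184x6 mm, lying near the front edge of the worktop; origin under the centre
Mind the look-alikes: they are no part of the job. Leave any blue look-alike of the bottle_a alone.

How it is judged:
By the outcome, as a careful person would: the job done as asked, in the order asked, and still so for the second after the job is handed in, with the robot touching nothing.
It also fails if it takes over 61 s, if anything falls off the work surface, if the arm or the gripper's body presses on something with over 40 N, if the wrist force passes 120 N, or if a joint passes its speed limit or range.

ROBOT

A 6-joint arm with a two-finger parallel gripper is mounted at the origin on a cart in front of the work surface, level with it; the furniture and walls round the work are solid. World frame = base frame: x ahead of the robot, y to its left, z up, the work surface at z = 0. Lengths are in m, angles in rad, forces in N, time in s.
With the tool pointing down it reaches from about 0.375 to 0.9 m from the base axis. Payload 3.1 kg.
Tool frame: the origin (TCP) lies between the finger pads; the fingertips stand robot.finger_overhang ahead of it and the grasp point (between the pads) lies 3 mm ahead of it (robot.finger_overhang is the distance from the TCP to the fingertips, in m); z points along the fingers, y is the line along which they close (so a half turn about z gives the same grasp; the last joint's range is limited). The gripper opens to 87 mm and grips with 3 to 60 N. Pads are 19 mm wide; open, the fingers measure 117 mm over their backs; the gripper's body (75 mm by 190 mm) begins 51 mm behind the grasp point.
Start: joints at [-1.339, 0.527, 1.433, -0, 1.181, -0.178], TCP at [0.249, -0.573, 0.245] pointing down, gripper open.
Joint ranges: [-3.08, 3.08], [-0.75, 2.2], [0.22, 2.44], [-1.43, 4.57], [0, 2.65], [-2.85, 2.85]. Speed limits (rad/s): [2.79, 2.79, 3.14, 3.14, 3.14, 3.14].

INTERFACE

Orientations are given as a unit quaternion [x, y, z, w].
In Python, from rig import get_obs, vision, hand_in, nets, robot gives the robot as it stands.
- The arm moves only by the tool apply_moves, never from a script. Its argument "series" is a list of rows, each an object with "offset": the shift along the world's x, y, z in cm, a list of three; "rot": the turn, a rotation vector about the world's x, y, z in degrees, a list of three. A call has 1 to 20 rows; each row is the pose to reach, as a shift and turn from the pose commanded when the call began; what a row does not reach only later rows make up. A row lasts 1/10 s, in which the tool goes at most 50 mm and 8.59 degrees, less where a joint would pass 70% of its speed; a pose out of reach is approached as far as the arm can. A call with a gripper value outside its range is refused whole. "hand" is the opening, from 0 (shut) to 1 (fully open), set as the call begins (left out, the last holds). The fingers move at their own pace and stop on an object; "newtons" is the grip in N (left out, the last holds). Time passes only in rows, so rows that repeat a pose let the fingers close. It gives the time, the measured TCP pose, the force, the opening and the grip force at its end, in the units of the state.
- get_obs(): the state, without advancing time (a new reading comes with each control period).
- vision.camera(name): name is "scene" or "side" or "wrist"; returns the picture (420x560x3 uint8, red, green, blue); there is no depth.
- vision.calibration(name): a dict with "K" (3x3 intrinsics, pixels), "R" (3x3) and "t" (3): a world point X has camera coordinates R X + t. Camera axes: x right, y down, z forward; pixel columns grow to the right and rows downward; lengths in m; the calibration is good to about 2 mm. A picture is of the moment at which its call begins: read the wrist's pose just before it. calibration takes no time and is no camera call; for the wrist camera it gives the pose at the moment of the call.
- hand_in(): hands the job in; it is judged then, once.
Trained networks look in the newest picture that a camera, given by its name, has taken for a name from the list of things; names that differ only in an ending like _2 or _b are one class to them, and where a whole thing is asked for, a point or a joint stands for the part that bears it (a point fixed in the world has none). Each returns a list of dicts, best first, with "conf" (0 to 1); they miss things now and then, are a little off and sometimes report something else, mostly with a low value. They report only what shows in the picture. A call takes as long as a camera call. They do not tell look-alikes from the thing itself.
- nets.search_frame(camera, query): "centre" ([x, y, z] in m, in world coordinates, good to about 4 mm: the middle of the surface that is visible of it).
- nets.spot_point(camera, query): "centre" ([x, y, z] in m, in world coordinates, good to about 4 mm: a listed point, or the origin of a listed thing).
The state is a dict: "time": time; "q": joint angles; "joint_velocities": joint speeds; "joint_torque": joint torques, N m; "position": TCP position; "tool_rot": TCP orientation; "ft_force": force on the tool from outside, world axes, zero at the start; "moment": the same for the moment, N m; "grip_width": finger opening in m; "grip_force": force on a finger pad.
Only numpy, scipy, OpenCV 4.12 (cv2) and the standard library are available. Lean on these libraries where they do the work, as an engineer would, in place of code of your own. Each camera call takes 0.05 s, during which the arm holds its last target. There are 200 camera calls.

## Working session

There is one attempt and no reset: what is moved stays moved. The work goes in short steps, Python scripts to look and compute and a tool call to move; the robot and the scene stay as the last step left them, time stands still between calls to the robot, and variables do not carry over. Pictures are saved under pics/ and viewed, at most 10 in all, crops included, and the job is handed in when it is done.

Besides the shell and the picture viewer there is one more tool, called after "Call:" as a command line: name --argument value ..., lists and objects as JSON in quotes. apply_moves: Moves the arm, as the interface text tells. Its arguments: {"type":"object","properties":{"series":{"type":"array"},"hand":{"type":"number"},"newtons":{"type":"number"}},"required":["series"]}

```bash
mkdir -p pics; ls
python3 - <<'E'
from rig import *
import cv2,numpy as np
s=get_obs();print(s['time'],s['position'],s['tool_rot'],s['grip_width'],robot.finger_overhang)
for c in ["scene","side"]:
    im=vision.camera(c);cv2.imwrite(f"pics/{c}0.png",im[:,:,::-1])
    for q in ["square_holder_center","square_holder_index","clamp_ring_pointer","square_holder","round_holder","other_ring_pointer","bottle_a"]:
        print(c,q,[(round(d['conf'],2),np.round(d['centre'],4).tolist()) for d in nets.spot_point(c,q)][:3])
print(get_obs()['time'])
E
```

```text
pics
0.0 [ 0.24886617 -0.57255524  0.2435293 ] [ 9.79081612e-01  2.03464908e-01 -5.18769164e-05 -1.10735904e-03] 0.0868360048852033 0.022
scene square_holder_center [(0.98, [0.5306, 0.0321, 0.0691])]
scene square_holder_index [(0.78, [0.5522, 0.0763, 0.0217])]
scene clamp_ring_pointer [(0.59, [0.5098, 0.066, 0.0629]), (0.42, [0.4682, -0.1829, 0.0036])]
scene square_holder [(0.58, [0.5362, 0.0252, -0.0019])]
scene round_holder [(0.56, [0.5222, -0.3476, -0.0011]), (0.54, [0.5831, -0.5569, 0.0051])]
scene other_ring_pointer []
scene bottle_a [(0.71, [0.5326, 0.0302, 0.0359]), (0.52, [0.3989, -0.0062, 0.0009]), (0.37, [0.5909, -0.1802, -0.0042])]
side square_holder_center [(0.74, [0.5347, 0.0294, 0.0673])]
side square_holder_index [(0.91, [0.5536, 0.0779, 0.0265])]
side clamp_ring_pointer [(0.55, [0.5175, 0.0613, 0.0645])]
side square_holder [(0.63, [0.5348, 0.0282, -0.0008]), (0.51, [0.3868, -0.1813, 0.0016])]
side round_holder [(0.67, [0.5218, -0.3476, -0.0018])]
side other_ring_pointer [(0.7, [0.5528, -0.3248, 0.0628])]
side bottle_a [(0.65, [0.4006, -0.0076, -0.0041]), (0.58, [0.5206, -0.3492, 0.0318]), (0.49, [0.5323, 0.0324, 0.034])]
0.8
```

View pics/scene0.png

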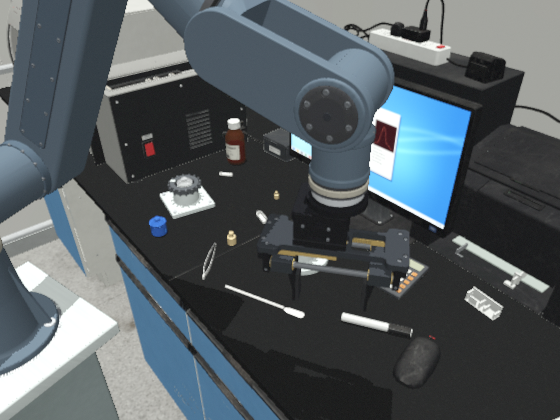

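View pics/side0.png

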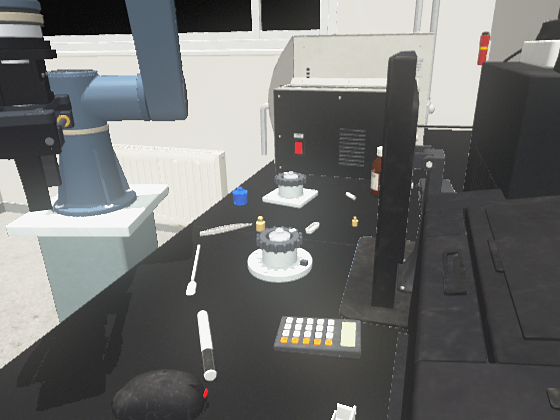

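Scene picture: square holder at about (185,195), blue look-alike at (158,226), and the round holder hidden behind the gripper. Side picture: square holder at (290,185), round holder at (280,255). Both agree with the nets, which put the ring centre near (0.533, 0.031). Next I work out where the wrist camera has to go.

Run:
```python
from rig import *
import numpy as np
from scipy.spatial.transform import Rotation as Ro
s=get_obs();c=vision.calibration("wrist");R,t,K=[np.array(c[k]) for k in("R","t","K")]
T=Ro.from_quat(s['tool_rot']).as_matrix();cam=-R.T@t
print("cam in tool",T.T@(cam-s['position']),"axis in tool",T.T@R[2],K.tolist())
off=T@(T.T@(cam-s['position']));print("world off",off, R[2])
h=.25+off[2]-.065; p=R[2]/-R[2][2]*h
print("tcp at z=.25 to centre view:",np.array([.5325,.031])-off[:2]-p[:2])
```

```text
cam in tool [ 0.07950952  0.00051353 -0.14043029] axis in tool [-2.83476032e-01 -8.65748484e-06  9.58979321e-01] [[293.0549150140756, 0.0, 280.522245929295], [0.0, 293.0549150140756, 211.8069268989944], [0.0, 0.0, 1.0]]
world off [0.07312987 0.03120653 0.140431  ] [-0.26000202 -0.11292787 -0.95898188]
tcp at z=.25 to centre view: [0.54760195 0.0381156 ]
```

Call:
apply_moves --series '[{"offset": [4,12,0],"rot": [0,0,0]},{"offset": [20.6,59.7,-4],"rot": [0,0,0]},{"offset": [20.6,59.7,-4],"rot": [0,0,0]},{"offset": [20.6,59.7,-4],"rot": [0,0,0]},{"offset": [20.6,59.7,-4],"rot": [0,0,0]},{"offset": [20.6,59.7,-4],"rot": [0,0,0]},{"offset": [20.6,59.7,-4],"rot": [0,0,0]},{"offset": [20.6,59.7,-4],"rot": [0,0,0]},{"offset": [20.6,59.7,-4],"rot": [0,0,0]},{"offset": [20.6,59.7,-4],"rot": [0,0,0]},{"offset": [20.6,59.7,-4],"rot": [0,0,0]},{"offset": [20.6,59.7,-4],"rot": [0,0,0]},{"offset": [20.6,59.7,-4],"rot": [0,0,0]},{"offset": [20.6,59.7,-4],"rot": [0,0,0]},{"offset": [20.6,59.7,-4],"rot": [0,0,0]},{"offset": [20.6,59.7,-4],"rot": [0,0,0]}]' --hand 0

```text
time: 2.4
position: [0.4549, 0.023, 0.2046]
tool_rot: [0.979, 0.203, -0.0, 0.0]
ft_force: [0.7, 0.5, 0.6]
grip_width: 0.0002
grip_force: 0.0
```

```bash
cat > look.py <<'E'
from rig import *
import cv2,numpy as np,sys
def look(name,qs=("square_holder_center","square_holder_index","clamp_ring_pointer"),c="wrist"):
    s=get_obs();cal=vision.calibration(c);im=vision.camera(c);cv2.imwrite(f"pics/{name}.png",im[:,:,::-1])
    print(round(s['time'],2),np.round(s['position'],4),np.round(s['q'],3),np.round(s['ft_force'],1),s['grip_width'])
    K,R,t=[np.array(cal[k]) for k in("K","R","t")];o={}
    for q in qs:
        r=nets.spot_point(c,q)
        for d in r[:2]:
            p=K@(R@d['centre']+t);print(q,round(d['conf'],2),np.round(d['centre'],4),np.round(p[:2]/p[2]))
        if r:o[q]=np.array(r[0]['centre'])
    np.savez(f"pics/{name}.npz",K=K,R=R,t=t)
    return im,K,R,t,o
def top(name,im,K,R,t,c,z=.065,half=.09,n=560):
    "rectified view of plane z: x right, y up, centre c"
    g=(np.arange(n)+.5)/n*2*half-half
    X,Y=np.meshgrid(c[0]+g,c[1]-g);P=np.stack([X,Y,0*X+z],-1)@R.T+t;p=P@K.T;p=p[...,:2]/p[...,2:]
    o=cv2.remap(im,p[...,0].astype('f'),p[...,1].astype('f'),cv2.INTER_LINEAR);cv2.imwrite(f"pics/{name}.png",o[:,:,::-1]);return o
E
python3 - <<'E'
from look import *
im,K,R,t,o=look("w1")
top("t1",im,K,R,t,[.5325,.031])
E
```

```text
2.4 [0.4549 0.023  0.2046] [-0.195  0.364  1.888 -0.     0.889  0.967] [0.7 0.5 0.6] 0.00020919182769784614
square_holder_index 0.62 [0.5479 0.0743 0.0221] [270.  99.]
clamp_ring_pointer 0.77 [0.5149 0.0648 0.0638] [264. 134.]
```

View pics/w1.png

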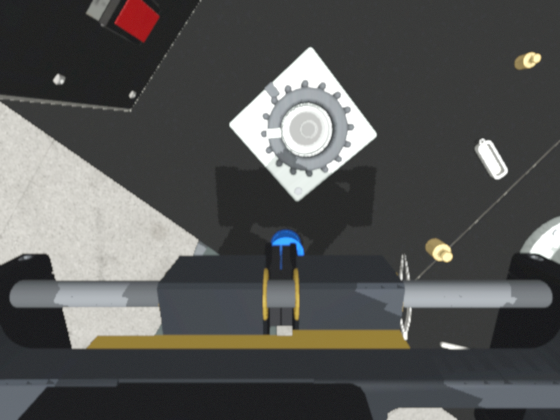

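View pics/t1.png

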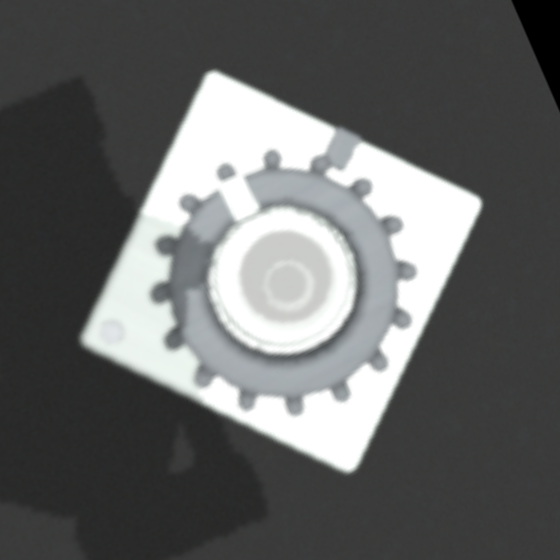

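Wrist picture: ring centre at about (308,128), bright pointer at (272,132), index wedge at (272,92), blue look-alike behind the fingertips at (285,242). In the rectified view the ring centre is at (0.5336, 0.0305), the pointer at 117°, the wedge at 64°, and a ridge lies in line with the pointer. So the ring value is about 0.93, with about 667° to go. I'll zoom in on the fingertips.

Run:
```python
import cv2
im=cv2.imread("pics/w1.png")[220:350,210:360];cv2.imwrite("pics/f1.png",cv2.resize(cv2.convertScaleAbs(im,alpha=2,beta=30),None,fx=4,fy=4,interpolation=cv2.INTER_CUBIC))
```

```text
(no output)
```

View pics/f1.png

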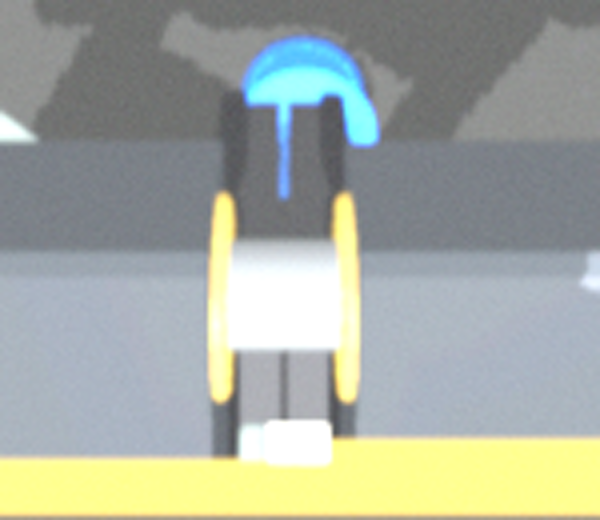

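Call:
apply_moves --series '[{"offset": [0.6,-0.3,-4],"rot": [0,0,3]},{"offset": [1.2,-0.6,-8],"rot": [0,0,6.5]},{"offset": [1.2,-0.6,-11],"rot": [0,0,6.5]},{"offset": [1.2,-0.6,-13],"rot": [0,0,6.5]},{"offset": [1.2,-0.6,-13],"rot": [0,0,6.5]},{"offset": [1.2,-0.6,-13],"rot": [0,0,6.5]}]'

```text
time: 3.2
position: [0.4671, 0.0172, 0.0746]
tool_rot: [0.966, 0.258, -0.0, -0.0]
ft_force: [-0.1, 0.7, -0.2]
grip_width: 0.0003
grip_force: 0.0
```

```bash
cat > plan.py <<'E'
from rig import *
import numpy as np
from scipy.spatial.transform import Rotation as Ro
C=np.array([.5336,.0305])
def now():
    s=get_obs();x=Ro.from_quat(s['tool_rot']).as_matrix()[:,0]
    return np.array(s['position']),np.degrees(np.arctan2(x[1],x[0])),s
def rows(wp,al=20,base=None,z=.074):
    "wp: list of (theta,r,z); print offsets in cm and yaw from base pose"
    p,y,s=now();print(round(s['time'],2),p.round(4),round(y,1),s['q'].round(2) if hasattr(s['q'],'round') else s['q'],np.round(s['ft_force'],1))
    b=p if base is None else np.array(base)
    for th,r,z in wp:
        a=np.radians(th);o=np.r_[C+r*np.array([np.cos(a),np.sin(a)]),z]-b
        print('{"offset": %s, "rot": [0, 0, %.1f]},'%((o*100).round(2).tolist(),(th-180+al-y+180)%360-180),end=' ')
    print()
E
python3 - <<'E'
from plan import *
rows([(190,.068,.074),(190,.060,.074),(190,.052,.074)])
K,R,t=[np.load("pics/w1.npz")[k] for k in "KRt"]
for px in [(130,110),(10,97),(200,0)]:
    d=R.T@np.linalg.inv(K)@np.r_[px,1];c=-R.T@t
    print([ (c+d*((z-c[2])/d[2])).round(3)[:2] for z in (0,.2)])
E
```

```text
3.2 [0.4671 0.0172 0.0746] 29.9 [-0.2   0.63  1.96  0.    0.56  0.85] [-0.1  0.7 -0.2]
{"offset": [-0.05, 0.15, -0.06], "rot": [0, 0, 0.1]}, {"offset": [0.74, 0.29, -0.06], "rot": [0, 0, 0.1]}, {"offset": [1.53, 0.43, -0.06], "rot": [0, 0, 0.1]}, 
[array([0.476, 0.214]), array([0.506, 0.121])]
[array([0.437, 0.339]), array([0.49 , 0.174])]
[array([0.607, 0.177]), array([0.561, 0.106])]
```

Run:
```python
from plan import *
rows([(190,.060,.074),(190,.052,.074)]+[(t,.052,.074) for t in range(197,323,7)])
```

```text
3.2 [0.4671 0.0172 0.0746] 29.9 [-0.2   0.63  1.96  0.    0.56  0.85] [-0.1  0.7 -0.2]
{"offset": [0.74, 0.29, -0.06], "rot": [0, 0, 0.1]}, {"offset": [1.53, 0.43, -0.06], "rot": [0, 0, 0.1]}, {"offset": [1.68, -0.19, -0.06], "rot": [0, 0, 7.1]}, {"offset": [1.9, -0.78, -0.06], "rot": [0, 0, 14.1]}, {"offset": [2.19, -1.35, -0.06], "rot": [0, 0, 21.1]}, {"offset": [2.55, -1.87, -0.06], "rot": [0, 0, 28.1]}, {"offset": [2.97, -2.35, -0.06], "rot": [0, 0, 35.1]}, {"offset": [3.45, -2.77, -0.06], "rot": [0, 0, 42.1]}, {"offset": [3.97, -3.13, -0.06], "rot": [0, 0, 49.1]}, {"offset": [4.53, -3.42, -0.06], "rot": [0, 0, 56.1]}, {"offset": [5.13, -3.64, -0.06], "rot": [0, 0, 63.1]}, {"offset": [5.75, -3.79, -0.06], "rot": [0, 0, 70.1]}, {"offset": [6.38, -3.86, -0.06], "rot": [0, 0, 77.1]}, {"offset": [7.01, -3.86, -0.06], "rot": [0, 0, 84.1]}, {"offset": [7.64, -3.77, -0.06], "rot": [0, 0, 91.1]}, {"offset": [8.26, -3.61, -0.06], "rot": [0, 0, 98.1]}, {"offset": [8.85, -3.38, -0.06], "rot": [0, 0, 105.1]}, {"offset": [9.4, -3.08, -0.06], "rot": [0, 0, 112.1]}, {"offset": [9.92, -2.71, -0.06], "rot": [0, 0, 119.1]}, {"offset": [10.39, -2.28, -0.06], "rot": [0, 0, 126.1]},
```

Call:
apply_moves --series '[{"offset": [0.75,0.3,0],"rot": [0,0,0]},{"offset": [1.53,0.43,0],"rot": [0,0,0]},{"offset": [1.68,-0.19,0],"rot": [0,0,7]},{"offset": [1.9,-0.78,0],"rot": [0,0,14]},{"offset": [2.19,-1.35,0],"rot": [0,0,21]},{"offset": [2.55,-1.87,0],"rot": [0,0,28]},{"offset": [2.97,-2.35,0],"rot": [0,0,35]},{"offset": [3.45,-2.77,0],"rot": [0,0,42]},{"offset": [3.97,-3.13,0],"rot": [0,0,49]},{"offset": [4.53,-3.42,0],"rot": [0,0,56]}]'

```text
time: 4.2
position: [0.5106, -0.0165, 0.0754]
tool_rot: [0.729, 0.684, -0.002, -0.001]
ft_force: [-3.9, -3.2, 1.4]
grip_width: 0.0004
grip_force: 3.6
```

Run:
```python
from look import *
im,K,R,t,o=look("w2",("square_holder_center","clamp_ring_pointer","bottle_a"))
top("t2",im,K,R,t,[.5336,.0305])
```

```text
4.2 [ 0.5106 -0.0165  0.0754] [-0.251  0.653  1.848 -0.002  0.645 -0.185] [-3.9 -3.2  1.4] 0.0004085195067161898
clamp_ring_pointer 0.58 [0.4939 0.0382 0.0649] [239. 175.]
bottle_a 0.9 [0.5323 0.0309 0.0309] [308. 174.]
bottle_a 0.82 [ 0.4003 -0.011  -0.0006] [139. 231.]
```

View pics/t2.png

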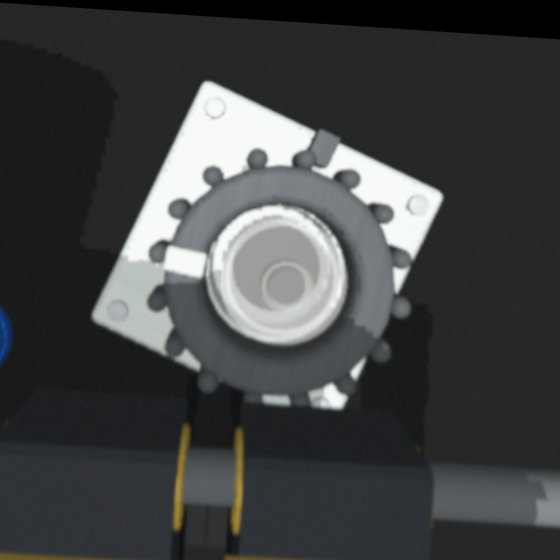

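The push works: the pointer moved from 117° to about 169°, and the fingertip is between the ridges with light forces. I'll continue the stroke.

```bash
cat >> plan.py <<'E'
def rel(th0,r0,wp,al=20):
    "compact rows relative to nominal commanded (th0,r0,z=0)"
    P=lambda th,r:C+r*np.array([np.cos(np.radians(th)),np.sin(np.radians(th))])
    for th,r,z in wp:
        o=(P(th,r)-P(th0,r0))*100;print('{"offset": [%.2f, %.2f, %g], "rot": [0, 0, %g]},'%(o[0],o[1],z,th-th0),end=' ')
    print()
E
python3 - <<'E'
from plan import *
rel(246,.052,[(t,.052,0) for t in range(253,367,7)]+[(365,.056,0),(363,.068,0)])
E
```

```text
{"offset": [0.59, -0.22, 0], "rot": [0, 0, 7]}, {"offset": [1.21, -0.37, 0], "rot": [0, 0, 14]}, {"offset": [1.84, -0.44, 0], "rot": [0, 0, 21]}, {"offset": [2.48, -0.44, 0], "rot": [0, 0, 28]}, {"offset": [3.11, -0.35, 0], "rot": [0, 0, 35]}, {"offset": [3.72, -0.20, 0], "rot": [0, 0, 42]}, {"offset": [4.31, 0.04, 0], "rot": [0, 0, 49]}, {"offset": [4.87, 0.34, 0], "rot": [0, 0, 56]}, {"offset": [5.39, 0.71, 0], "rot": [0, 0, 63]}, {"offset": [5.86, 1.14, 0], "rot": [0, 0, 70]}, {"offset": [6.27, 1.62, 0], "rot": [0, 0, 77]}, {"offset": [6.62, 2.15, 0], "rot": [0, 0, 84]}, {"offset": [6.90, 2.72, 0], "rot": [0, 0, 91]}, {"offset": [7.11, 3.32, 0], "rot": [0, 0, 98]}, {"offset": [7.25, 3.94, 0], "rot": [0, 0, 105]}, {"offset": [7.31, 4.57, 0], "rot": [0, 0, 112]}, {"offset": [7.30, 5.20, 0], "rot": [0, 0, 119]}, {"offset": [7.69, 5.24, 0], "rot": [0, 0, 119]}, {"offset": [8.91, 5.11, 0], "rot": [0, 0, 117]},
```

Call:
apply_moves --series '[{"offset": [0.59,-0.22,0],"rot": [0,0,7]},{"offset": [1.21,-0.37,0],"rot": [0,0,14]},{"offset": [1.84,-0.44,0],"rot": [0,0,21]},{"offset": [2.48,-0.44,0],"rot": [0,0,28]},{"offset": [3.11,-0.35,0],"rot": [0,0,35]},{"offset": [3.72,-0.2,0],"rot": [0,0,42]},{"offset": [4.31,0.04,0],"rot": [0,0,49]},{"offset": [4.87,0.34,0],"rot": [0,0,56]},{"offset": [5.39,0.71,0],"rot": [0,0,63]},{"offset": [5.86,1.14,0],"rot": [0,0,70]},{"offset": [6.27,1.62,0],"rot": [0,0,77]},{"offset": [6.62,2.15,0],"rot": [0,0,84]},{"offset": [6.9,2.72,0],"rot": [0,0,91]},{"offset": [7.11,3.32,0],"rot": [0,0,98]},{"offset": [7.25,3.94,0],"rot": [0,0,105]},{"offset": [7.31,4.57,0],"rot": [0,0,112]},{"offset": [7.3,5.2,0],"rot": [0,0,119]},{"offset": [7.69,5.24,0],"rot": [0,0,119]},{"offset": [8.91,5.11,0],"rot": [0,0,117]},{"offset": [8.91,5.11,4],"rot": [0,0,117]}]'

```text
time: 6.4
position: [0.6001, 0.0349, 0.1104]
tool_rot: [-0.197, 0.98, 0.002, -0.004]
ft_force: [-0.3, -0.9, 0.8]
grip_width: 0.0006
grip_force: 0.0
```

```bash
cat >> look.py <<'E'
def ang(name,guess=None,c0=(.5336,.0305)):
    "pointer angle: bright blob in annulus 25..37 mm; ridge phase; centre refined by ridge symmetry is left out"
    im,K,R,t,o=look(name,("clamp_ring_pointer",))
    n=560;o2=top(name+"t",im,K,R,t,c0,n=n)
    if "clamp_ring_pointer" in o: d=o["clamp_ring_pointer"]-np.r_[c0,0];print("net angle",np.degrees(np.arctan2(d[1],d[0]))%360)
    g=cv2.cvtColor(o2,cv2.COLOR_RGB2GRAY)
    pol=lambda r0,r1:np.array([[g[int(n/2-r*np.sin(a)/.18*n),int(n/2+r*np.cos(a)/.18*n)] for r in np.arange(r0,r1,.001)] for a in np.radians(np.arange(360))]).mean(1)
    p=pol(.029,.036);th=p>.5*(p.max()+np.median(p));a=np.radians(np.arange(360));w=th*p
    print("bright at",np.flatnonzero(th),"mean",np.degrees(np.angle((w*np.exp(1j*a)).sum()))%360)
E
python3 - <<'E'
from look import *
ang("w3")
E
```

```text
6.4 [0.6001 0.0349 0.1104] [-0.128  0.674  1.596  0.     0.88  -2.096] [-0.3 -0.9  0.8] 0.0005913755218691064
clamp_ring_pointer 0.76 [ 0.5363 -0.0059  0.0631] [260. 129.]
net angle 274.24219279332294
bright at [278 279 280 281 282 283 284 285 286 287 288 289 290 291 292 293] mean 285.5223445532323
```

View pics/w3t.png

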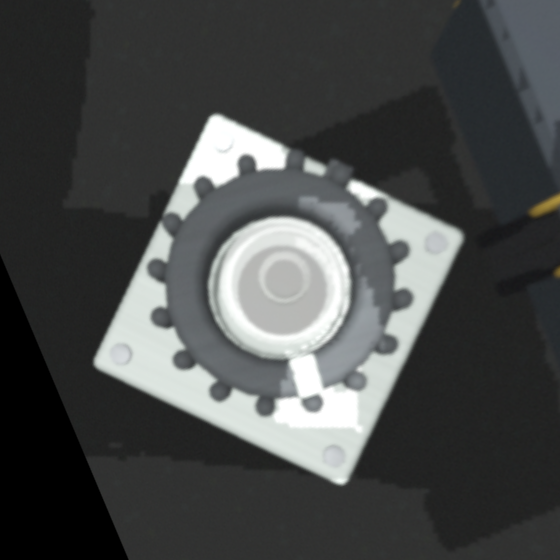

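Run:
```python
from plan import *
L=np.linspace
rel(363,.068,[(round(t,1),.068,0) for t in L(363,263,13)[1:]])
zs=[0]*8+[-2,-4,-4]
rel(263,.068,[(round(t,1),.068,z) for t,z in zip(L(263,178,12)[1:],zs)]+[(178,.060,-4),(178,.052,-4),(178,.052,-4)])
rel(178,.052,[(t,.052,0) for t in range(186,339,8)])
rel(338,.052,[(345,.052,0),(352,.052,0),(359,.052,0),(359,.056,0),(357,.068,0),(357,.068,4)])
```

```text
{"offset": [-0.02, -0.98, 0], "rot": [0, 0, -8.3]}, {"offset": [-0.18, -1.97, 0], "rot": [0, 0, -16.7]}, {"offset": [-0.49, -2.90, 0], "rot": [0, 0, -25]}, {"offset": [-0.92, -3.79, 0], "rot": [0, 0, -33.3]}, {"offset": [-1.48, -4.61, 0], "rot": [0, 0, -41.7]}, {"offset": [-2.15, -5.33, 0], "rot": [0, 0, -50]}, {"offset": [-2.92, -5.95, 0], "rot": [0, 0, -58.3]}, {"offset": [-3.78, -6.45, 0], "rot": [0, 0, -66.7]}, {"offset": [-4.69, -6.82, 0], "rot": [0, 0, -75]}, {"offset": [-5.64, -7.06, 0], "rot": [0, 0, -83.3]}, {"offset": [-6.64, -7.15, 0], "rot": [0, 0, -91.7]}, {"offset": [-7.62, -7.11, 0], "rot": [0, 0, -100]}, 
{"offset": [-0.90, 0.17, 0], "rot": [0, 0, -7.7]}, {"offset": [-1.77, 0.47, 0], "rot": [0, 0, -15.5]}, {"offset": [-2.59, 0.87, 0], "rot": [0, 0, -23.2]}, {"offset": [-3.35, 1.38, 0], "rot": [0, 0, -30.9]}, {"offset": [-4.03, 1.99, 0], "rot": [0, 0, -38.6]}, {"offset": [-4.63, 2.69, 0], "rot": [0, 0, -46.4]}, {"offset": [-5.12, 3.46, 0], "rot": [0, 0, -54.1]}, {"offset": [-5.51, 4.29, 0], "rot": [0, 0, -61.8]}, {"offset": [-5.78, 5.16, -2], "rot": [0, 0, -69.5]}, {"o
[... 830 characters left out ...]
0, 0, 96]}, {"offset": [6.28, -5.27, 0], "rot": [0, 0, 104]}, {"offset": [6.98, -5.07, 0], "rot": [0, 0, 112]}, {"offset": [7.64, -4.77, 0], "rot": [0, 0, 120]}, {"offset": [8.25, -4.39, 0], "rot": [0, 0, 128]}, {"offset": [8.81, -3.92, 0], "rot": [0, 0, 136]}, {"offset": [9.29, -3.38, 0], "rot": [0, 0, 144]}, {"offset": [9.70, -2.78, 0], "rot": [0, 0, 152]}, {"offset": [10.02, -2.13, 0], "rot": [0, 0, 160]}, 
{"offset": [0.20, 0.60, 0], "rot": [0, 0, 7]}, {"offset": [0.33, 1.22, 0], "rot": [0, 0, 14]}, {"offset": [0.38, 1.86, 0], "rot": [0, 0, 21]}, {"offset": [0.78, 1.85, 0], "rot": [0, 0, 21]}, {"offset": [1.97, 1.59, 0], "rot": [0, 0, 19]}, {"offset": [1.97, 1.59, 4], "rot": [0, 0, 19]},
```

Call:
apply_moves --series '[{"offset": [-0.02,-0.98,0],"rot": [0,0,-8.3]},{"offset": [-0.18,-1.97,0],"rot": [0,0,-16.7]},{"offset": [-0.49,-2.9,0],"rot": [0,0,-25]},{"offset": [-0.92,-3.79,0],"rot": [0,0,-33.3]},{"offset": [-1.48,-4.61,0],"rot": [0,0,-41.7]},{"offset": [-2.15,-5.33,0],"rot": [0,0,-50]},{"offset": [-2.92,-5.95,0],"rot": [0,0,-58.3]},{"offset": [-3.78,-6.45,0],"rot": [0,0,-66.7]},{"offset": [-4.69,-6.82,0],"rot": [0,0,-75]},{"offset": [-5.64,-7.06,0],"rot": [0,0,-83.3]},{"offset": [-6.64,-7.15,0],"rot": [0,0,-91.7]},{"offset": [-7.62,-7.11,0],"rot": [0,0,-100]}]'

```text
time: 7.7
position: [0.5256, -0.0367, 0.1152]
tool_rot: [0.626, 0.78, 0.0, 0.001]
ft_force: [0.3, 0.1, -0.3]
grip_width: 0.0006
grip_force: 0.0
```

Call:
apply_moves --series '[{"offset": [-0.9,0.17,0],"rot": [0,0,-7.7]},{"offset": [-1.77,0.47,0],"rot": [0,0,-15.5]},{"offset": [-2.59,0.87,0],"rot": [0,0,-23.2]},{"offset": [-3.35,1.38,0],"rot": [0,0,-30.9]},{"offset": [-4.03,1.99,0],"rot": [0,0,-38.6]},{"offset": [-4.63,2.69,0],"rot": [0,0,-46.4]},{"offset": [-5.12,3.46,0],"rot": [0,0,-54.1]},{"offset": [-5.51,4.29,0],"rot": [0,0,-61.8]},{"offset": [-5.78,5.16,-2],"rot": [0,0,-69.5]},{"offset": [-5.94,6.07,-4],"rot": [0,0,-77.3]},{"offset": [-5.97,6.99,-4],"rot": [0,0,-85]},{"offset": [-5.97,6.99,-4],"rot": [0,0,-85]},{"offset": [-5.17,6.96,-4],"rot": [0,0,-85]},{"offset": [-4.37,6.93,-4],"rot": [0,0,-85]},{"offset": [-4.37,6.93,-4],"rot": [0,0,-85]}]'

```text
time: 9.2
position: [0.4792, 0.0328, 0.0747]
tool_rot: [0.988, 0.157, -0.003, -0.001]
ft_force: [-6.0, -1.9, 3.4]
grip_width: 0.0004
grip_force: 2.9
```

Run:
```python
from plan import *
rows([(178,.052,.074)])
```

```text
9.2 [0.4792 0.0328 0.0747] 18.1 [-0.16  0.63  1.92 -0.    0.59  1.09] [-6.  -1.9  3.4]
{"offset": [0.24, -0.05, -0.07], "rot": [0, 0, -0.1]},
```

Call:
apply_moves --series '[{"offset": [0.03,-0.73,0],"rot": [0,0,8]},{"offset": [0.15,-1.44,0],"rot": [0,0,16]},{"offset": [0.38,-2.13,0],"rot": [0,0,24]},{"offset": [0.69,-2.78,0],"rot": [0,0,32]},{"offset": [1.1,-3.38,0],"rot": [0,0,40]},{"offset": [1.58,-3.92,0],"rot": [0,0,48]},{"offset": [2.14,-4.39,0],"rot": [0,0,56]},{"offset": [2.76,-4.77,0],"rot": [0,0,64]},{"offset": [3.42,-5.07,0],"rot": [0,0,72]},{"offset": [4.12,-5.27,0],"rot": [0,0,80]},{"offset": [4.83,-5.37,0],"rot": [0,0,88]},{"offset": [5.56,-5.37,0],"rot": [0,0,96]},{"offset": [6.28,-5.27,0],"rot": [0,0,104]},{"offset": [6.98,-5.07,0],"rot": [0,0,112]},{"offset": [7.64,-4.77,0],"rot": [0,0,120]},{"offset": [8.25,-4.39,0],"rot": [0,0,128]},{"offset": [8.81,-3.92,0],"rot": [0,0,136]},{"offset": [9.29,-3.38,0],"rot": [0,0,144]},{"offset": [9.7,-2.78,0],"rot": [0,0,152]},{"offset": [10.02,-2.13,0],"rot": [0,0,160]}]'

```text
time: 11.2
position: [0.5824, 0.0105, 0.0749]
tool_rot: [0.014, 1.0, -0.001, -0.0]
ft_force: [-1.4, -2.6, -0.4]
grip_width: 0.0004
grip_force: 1.1
```

Call:
apply_moves --series '[{"offset": [0.2,0.6,0],"rot": [0,0,7]},{"offset": [0.33,1.22,0],"rot": [0,0,14]},{"offset": [0.38,1.86,0],"rot": [0,0,21]},{"offset": [0.78,1.85,0],"rot": [0,0,21]},{"offset": [1.97,1.59,0],"rot": [0,0,19]},{"offset": [1.97,1.59,4],"rot": [0,0,19]},{"offset": [1.97,1.59,4],"rot": [0,0,19]}]'

```text
time: 11.9
position: [0.606, 0.0264, 0.1185]
tool_rot: [-0.146, 0.989, -0.001, 0.005]
ft_force: [0.6, 0.5, 0.5]
grip_width: 0.0004
grip_force: 0.0
```

Run:
```python
from look import *
ang("w4")
```

```text
11.9 [0.606  0.0264 0.1185] [-0.141  0.663  1.591  0.     0.878 -2.005] [0.6 0.5 0.5] 0.0003566517854648411
clamp_ring_pointer 0.78 [0.5222 0.0693 0.0636] [383. 138.]
net angle 106.37354932705026
bright at [ 94  95  96  97  98  99 100 101 102 103 104 105 106 107] mean 100.50249159848121
```

Run:
```python
from plan import *
L=np.linspace
rel(357,.068,[(round(t,1),.068,0) for t in L(357,267,12)[1:]])
zs=[0]*8+[-2,-4,-4]
rel(267,.068,[(round(t,1),.068,z) for t,z in zip(L(267,176,12)[1:],zs)]+[(176,.060,-4),(176,.052,-4),(176,.052,-4)])
rel(336,.052,[(344,.052,0),(352,.052,0),(352,.056,0),(350,.068,0),(350,.068,4)])
rel(176,.052,[(t,.052,0) for t in range(184,337,8)])
```

```text
{"offset": [-0.12, -0.96, 0], "rot": [0, 0, -8.2]}, {"offset": [-0.38, -1.90, 0], "rot": [0, 0, -16.4]}, {"offset": [-0.76, -2.78, 0], "rot": [0, 0, -24.5]}, {"offset": [-1.27, -3.61, 0], "rot": [0, 0, -32.7]}, {"offset": [-1.89, -4.36, 0], "rot": [0, 0, -40.9]}, {"offset": [-2.61, -5.01, 0], "rot": [0, 0, -49.1]}, {"offset": [-3.42, -5.55, 0], "rot": [0, 0, -57.3]}, {"offset": [-4.30, -5.97, 0], "rot": [0, 0, -65.5]}, {"offset": [-5.21, -6.26, 0], "rot": [0, 0, -73.6]}, {"offset": [-6.17, -6.42, 0], "rot": [0, 0, -81.8]}, {"offset": [-7.15, -6.43, 0], "rot": [0, 0, -90]}, 
{"offset": [-0.98, 0.12, 0], "rot": [0, 0, -8.3]}, {"offset": [-1.91, 0.38, 0], "rot": [0, 0, -16.5]}, {"offset": [-2.82, 0.78, 0], "rot": [0, 0, -24.8]}, {"offset": [-3.65, 1.30, 0], "rot": [0, 0, -33.1]}, {"offset": [-4.40, 1.93, 0], "rot": [0, 0, -41.4]}, {"offset": [-5.05, 2.66, 0], "rot": [0, 0, -49.6]}, {"offset": [-5.59, 3.48, 0], "rot": [0, 0, -57.9]}, {"offset": [-6.00, 4.38, 0], "rot": [0, 0, -66.2]}, {"offset": [-6.28, 5.32, -2], "rot": [0, 0, -74.5]}, {"offset": [-6.42, 6.28, -4], "rot": [0, 0, -82.7]}
[... 733 characters left out ...]
 48]}, {"offset": [1.99, -4.46, 0], "rot": [0, 0, 56]}, {"offset": [2.59, -4.87, 0], "rot": [0, 0, 64]}, {"offset": [3.24, -5.18, 0], "rot": [0, 0, 72]}, {"offset": [3.93, -5.41, 0], "rot": [0, 0, 80]}, {"offset": [4.64, -5.53, 0], "rot": [0, 0, 88]}, {"offset": [5.37, -5.56, 0], "rot": [0, 0, 96]}, {"offset": [6.09, -5.48, 0], "rot": [0, 0, 104]}, {"offset": [6.79, -5.31, 0], "rot": [0, 0, 112]}, {"offset": [7.47, -5.04, 0], "rot": [0, 0, 120]}, {"offset": [8.10, -4.67, 0], "rot": [0, 0, 128]}, {"offset": [8.67, -4.23, 0], "rot": [0, 0, 136]}, {"offset": [9.17, -3.71, 0], "rot": [0, 0, 144]}, {"offset": [9.60, -3.12, 0], "rot": [0, 0, 152]}, {"offset": [9.94, -2.48, 0], "rot": [0, 0, 160]},
```

Call:
apply_moves --series '[{"offset": [-0.12,-0.96,0],"rot": [0,0,-8.2]},{"offset": [-0.38,-1.9,0],"rot": [0,0,-16.4]},{"offset": [-0.76,-2.78,0],"rot": [0,0,-24.5]},{"offset": [-1.27,-3.61,0],"rot": [0,0,-32.7]},{"offset": [-1.89,-4.36,0],"rot": [0,0,-40.9]},{"offset": [-2.61,-5.01,0],"rot": [0,0,-49.1]},{"offset": [-3.42,-5.55,0],"rot": [0,0,-57.3]},{"offset": [-4.3,-5.97,0],"rot": [0,0,-65.5]},{"offset": [-5.21,-6.26,0],"rot": [0,0,-73.6]},{"offset": [-6.17,-6.42,0],"rot": [0,0,-81.8]},{"offset": [-7.15,-6.43,0],"rot": [0,0,-90]}]'

```text
time: 13.1
position: [0.5292, -0.0372, 0.114]
tool_rot: [0.598, 0.801, -0.0, -0.001]
ft_force: [0.3, -1.5, -0.7]
grip_width: 0.0003
grip_force: 0.0
```

Call:
apply_moves --series '[{"offset": [-0.98,0.12,0],"rot": [0,0,-8.3]},{"offset": [-1.91,0.38,0],"rot": [0,0,-16.5]},{"offset": [-2.82,0.78,0],"rot": [0,0,-24.8]},{"offset": [-3.65,1.3,0],"rot": [0,0,-33.1]},{"offset": [-4.4,1.93,0],"rot": [0,0,-41.4]},{"offset": [-5.05,2.66,0],"rot": [0,0,-49.6]},{"offset": [-5.59,3.48,0],"rot": [0,0,-57.9]},{"offset": [-6,4.38,0],"rot": [0,0,-66.2]},{"offset": [-6.28,5.32,-2],"rot": [0,0,-74.5]},{"offset": [-6.42,6.28,-4],"rot": [0,0,-82.7]},{"offset": [-6.43,7.27,-4],"rot": [0,0,-91]},{"offset": [-6.43,7.27,-4],"rot": [0,0,-91]},{"offset": [-5.63,7.21,-4],"rot": [0,0,-91]},{"offset": [-4.83,7.15,-4],"rot": [0,0,-91]},{"offset": [-4.83,7.15,-4],"rot": [0,0,-91]}]'

```text
time: 14.6
position: [0.4803, 0.0344, 0.0745]
tool_rot: [0.99, 0.14, -0.003, -0.001]
ft_force: [-4.3, -0.2, 1.4]
grip_width: 0.0002
grip_force: 1.9
```

Call:
apply_moves --series '[{"offset": [0,-0.73,0],"rot": [0,0,8]},{"offset": [0.1,-1.44,0],"rot": [0,0,16]},{"offset": [0.3,-2.14,0],"rot": [0,0,24]},{"offset": [0.6,-2.8,0],"rot": [0,0,32]},{"offset": [0.98,-3.42,0],"rot": [0,0,40]},{"offset": [1.45,-3.97,0],"rot": [0,0,48]},{"offset": [1.99,-4.46,0],"rot": [0,0,56]},{"offset": [2.59,-4.87,0],"rot": [0,0,64]},{"offset": [3.24,-5.18,0],"rot": [0,0,72]},{"offset": [3.93,-5.41,0],"rot": [0,0,80]},{"offset": [4.64,-5.53,0],"rot": [0,0,88]},{"offset": [5.37,-5.56,0],"rot": [0,0,96]},{"offset": [6.09,-5.48,0],"rot": [0,0,104]},{"offset": [6.79,-5.31,0],"rot": [0,0,112]},{"offset": [7.47,-5.04,0],"rot": [0,0,120]},{"offset": [8.1,-4.67,0],"rot": [0,0,128]},{"offset": [8.67,-4.23,0],"rot": [0,0,136]},{"offset": [9.17,-3.71,0],"rot": [0,0,144]},{"offset": [9.6,-3.12,0],"rot": [0,0,152]},{"offset": [9.94,-2.48,0],"rot": [0,0,160]}]'

```text
time: 16.6
position: [0.5815, 0.0087, 0.0747]
tool_rot: [0.032, 0.999, -0.001, -0.0]
ft_force: [-2.0, -1.6, -0.0]
grip_width: 0.0004
grip_force: 1.1
```

Call:
apply_moves --series '[{"offset": [0.25,0.68,0],"rot": [0,0,8]},{"offset": [0.4,1.39,0],"rot": [0,0,16]},{"offset": [0.8,1.34,0],"rot": [0,0,16]},{"offset": [1.95,0.93,0],"rot": [0,0,14]},{"offset": [1.95,0.93,4],"rot": [0,0,14]},{"offset": [1.95,0.93,4],"rot": [0,0,14]}]'

```text
time: 17.2
position: [0.6051, 0.018, 0.1184]
tool_rot: [-0.085, 0.996, -0.001, 0.005]
ft_force: [0.9, -0.7, 0.8]
grip_width: 0.0003
grip_force: 0.0
```

Run:
```python
from look import *
ang("w5")
```

```text
17.2 [0.6051 0.018  0.1184] [-0.155  0.662  1.595  0.     0.875 -1.897] [ 0.9 -0.7  0.8] 0.0002770990308768507
clamp_ring_pointer 0.7 [ 0.5339 -0.0045  0.0653] [265. 128.]
net angle 270.49109465496855
bright at [268 269 270 271 272 273 274 275 276 277 278 279 280 281 282 283] mean 275.5810559640256
```

View pics/w5t.png

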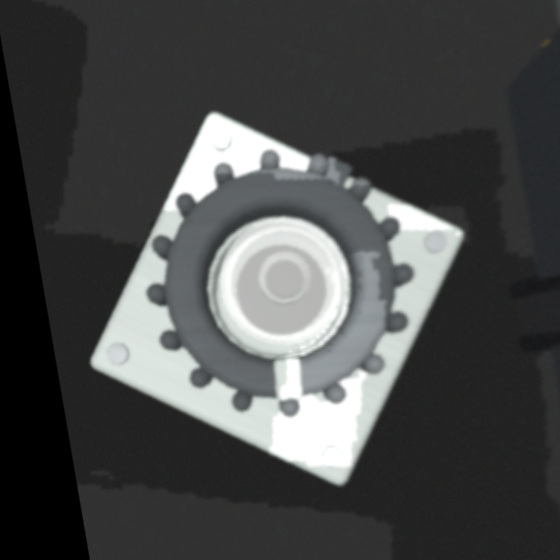

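The rectified view shows the pointer ridge at pixel (289,407), which is 274.4°, with the wedge at 64°. That leaves 149.6°, so one last measured stroke.

Run:
```python
from plan import *
L=np.linspace
rel(350,.068,[(round(t,1),.068,0) for t in L(350,271,11)[1:]])
zs=[0]*7+[-2,-4,-4]
rel(271,.068,[(round(t,1),.068,z) for t,z in zip(L(271,192,11)[1:],zs)]+[(192,.060,-4),(192,.052,-4),(192,.052,-4)])
rel(192,.052,[(t,.052,0) for t in range(200,337,8)])
```

```text
{"offset": [-0.23, -0.91, 0], "rot": [0, 0, -7.9]}, {"offset": [-0.57, -1.78, 0], "rot": [0, 0, -15.8]}, {"offset": [-1.04, -2.59, 0], "rot": [0, 0, -23.7]}, {"offset": [-1.61, -3.33, 0], "rot": [0, 0, -31.6]}, {"offset": [-2.28, -3.99, 0], "rot": [0, 0, -39.5]}, {"offset": [-3.03, -4.55, 0], "rot": [0, 0, -47.4]}, {"offset": [-3.86, -5.00, 0], "rot": [0, 0, -55.3]}, {"offset": [-4.73, -5.33, 0], "rot": [0, 0, -63.2]}, {"offset": [-5.64, -5.54, 0], "rot": [0, 0, -71.1]}, {"offset": [-6.58, -5.62, 0], "rot": [0, 0, -79]}, 
{"offset": [-0.94, 0.05, 0], "rot": [0, 0, -7.9]}, {"offset": [-1.86, 0.22, 0], "rot": [0, 0, -15.8]}, {"offset": [-2.74, 0.53, 0], "rot": [0, 0, -23.7]}, {"offset": [-3.58, 0.95, 0], "rot": [0, 0, -31.6]}, {"offset": [-4.35, 1.48, 0], "rot": [0, 0, -39.5]}, {"offset": [-5.04, 2.11, 0], "rot": [0, 0, -47.4]}, {"offset": [-5.64, 2.83, 0], "rot": [0, 0, -55.3]}, {"offset": [-6.13, 3.63, -2], "rot": [0, 0, -63.2]}, {"offset": [-6.51, 4.48, -4], "rot": [0, 0, -71.1]}, {"offset": [-6.77, 5.39, -4], "rot": [0, 0, -79]}, {"offset": [-5.99, 5.55, -4], "rot": [0, 0, -79]}, {
[... 288 characters left out ...]
0, 32]}, {"offset": [1.88, -3.02, 0], "rot": [0, 0, 40]}, {"offset": [2.49, -3.42, 0], "rot": [0, 0, 48]}, {"offset": [3.14, -3.74, 0], "rot": [0, 0, 56]}, {"offset": [3.83, -3.96, 0], "rot": [0, 0, 64]}, {"offset": [4.54, -4.09, 0], "rot": [0, 0, 72]}, {"offset": [5.27, -4.12, 0], "rot": [0, 0, 80]}, {"offset": [5.99, -4.04, 0], "rot": [0, 0, 88]}, {"offset": [6.69, -3.86, 0], "rot": [0, 0, 96]}, {"offset": [7.37, -3.59, 0], "rot": [0, 0, 104]}, {"offset": [7.99, -3.23, 0], "rot": [0, 0, 112]}, {"offset": [8.57, -2.78, 0], "rot": [0, 0, 120]}, {"offset": [9.07, -2.26, 0], "rot": [0, 0, 128]}, {"offset": [9.50, -1.67, 0], "rot": [0, 0, 136]}, {"offset": [9.84, -1.03, 0], "rot": [0, 0, 144]},
```

Stroke to θ=336, hold and measure.

Call:
apply_moves --series '[{"offset": [-0.23,-0.91,0],"rot": [0,0,-7.9]},{"offset": [-0.57,-1.78,0],"rot": [0,0,-15.8]},{"offset": [-1.04,-2.59,0],"rot": [0,0,-23.7]},{"offset": [-1.61,-3.33,0],"rot": [0,0,-31.6]},{"offset": [-2.28,-3.99,0],"rot": [0,0,-39.5]},{"offset": [-3.03,-4.55,0],"rot": [0,0,-47.4]},{"offset": [-3.86,-5,0],"rot": [0,0,-55.3]},{"offset": [-4.73,-5.33,0],"rot": [0,0,-63.2]},{"offset": [-5.64,-5.54,0],"rot": [0,0,-71.1]},{"offset": [-6.58,-5.62,0],"rot": [0,0,-79]}]'

```text
time: 18.3
position: [0.5341, -0.0374, 0.1139]
tool_rot: [0.57, 0.822, -0.0, -0.0]
ft_force: [0.5, 0.7, -0.9]
grip_width: 0.0006
grip_force: 0.0
```

Call:
apply_moves --series '[{"offset": [-0.94,0.05,0],"rot": [0,0,-7.9]},{"offset": [-1.86,0.22,0],"rot": [0,0,-15.8]},{"offset": [-2.74,0.53,0],"rot": [0,0,-23.7]},{"offset": [-3.58,0.95,0],"rot": [0,0,-31.6]},{"offset": [-4.35,1.48,0],"rot": [0,0,-39.5]},{"offset": [-5.04,2.11,0],"rot": [0,0,-47.4]},{"offset": [-5.64,2.83,0],"rot": [0,0,-55.3]},{"offset": [-6.13,3.63,-2],"rot": [0,0,-63.2]},{"offset": [-6.51,4.48,-4],"rot": [0,0,-71.1]},{"offset": [-6.77,5.39,-4],"rot": [0,0,-79]},{"offset": [-6.77,5.39,-4],"rot": [0,0,-79]},{"offset": [-5.99,5.55,-4],"rot": [0,0,-79]},{"offset": [-5.21,5.72,-4],"rot": [0,0,-79]},{"offset": [-5.21,5.72,-4],"rot": [0,0,-79]}]'

```text
time: 19.7
position: [0.4811, 0.0201, 0.0745]
tool_rot: [0.961, 0.276, -0.003, -0.001]
ft_force: [-5.1, -1.0, 2.1]
grip_width: 0.0005
grip_force: 2.3
```

Call:
apply_moves --series '[{"offset": [0.2,-0.7,0],"rot": [0,0,8]},{"offset": [0.5,-1.36,0],"rot": [0,0,16]},{"offset": [0.88,-1.98,0],"rot": [0,0,24]},{"offset": [1.35,-2.53,0],"rot": [0,0,32]},{"offset": [1.88,-3.02,0],"rot": [0,0,40]},{"offset": [2.49,-3.42,0],"rot": [0,0,48]},{"offset": [3.14,-3.74,0],"rot": [0,0,56]},{"offset": [3.83,-3.96,0],"rot": [0,0,64]},{"offset": [4.54,-4.09,0],"rot": [0,0,72]},{"offset": [5.27,-4.12,0],"rot": [0,0,80]},{"offset": [5.99,-4.04,0],"rot": [0,0,88]},{"offset": [6.69,-3.86,0],"rot": [0,0,96]},{"offset": [7.37,-3.59,0],"rot": [0,0,104]},{"offset": [7.99,-3.23,0],"rot": [0,0,112]},{"offset": [8.57,-2.78,0],"rot": [0,0,120]},{"offset": [9.07,-2.26,0],"rot": [0,0,128]},{"offset": [9.5,-1.67,0],"rot": [0,0,136]},{"offset": [9.84,-1.03,0],"rot": [0,0,144]},{"offset": [9.84,-1.03,0],"rot": [0,0,144]}]'

```text
time: 21.6
position: [0.5823, 0.0097, 0.0749]
tool_rot: [0.034, 0.999, -0.0, 0.001]
ft_force: [-0.8, 0.0, 0.5]
grip_width: 0.0002
grip_force: 0.2
```

Run:
```python
from look import *
ang("w6")
from plan import *
rel(336,.052,[(t,.052,0) for t in range(338,348)])
```

```text
21.6 [0.5823 0.0097 0.0749] [-0.175  0.709  1.669 -0.     0.761 -1.677] [-0.8  0.   0.5] 0.00019193559994754077
clamp_ring_pointer 0.84 [0.5463 0.0632 0.0618] [375. 196.]
clamp_ring_pointer 0.34 [ 5.907e-01 -1.773e-01  4.000e-04] [ 47. 253.]
net angle 68.77486531608514
bright at [50 51 52 53 54 55 56 57 58 59 60 61 62 63 64] mean 57.161249461147676
{"offset": [0.07, 0.17, 0], "rot": [0, 0, 2]}, {"offset": [0.10, 0.25, 0], "rot": [0, 0, 3]}, {"offset": [0.14, 0.34, 0], "rot": [0, 0, 4]}, {"offset": [0.17, 0.42, 0], "rot": [0, 0, 5]}, {"offset": [0.20, 0.51, 0], "rot": [0, 0, 6]}, {"offset": [0.22, 0.59, 0], "rot": [0, 0, 7]}, {"offset": [0.25, 0.68, 0], "rot": [0, 0, 8]}, {"offset": [0.27, 0.77, 0], "rot": [0, 0, 9]}, {"offset": [0.30, 0.86, 0], "rot": [0, 0, 10]}, {"offset": [0.32, 0.95, 0], "rot": [0, 0, 11]},
```

View pics/w6t.png

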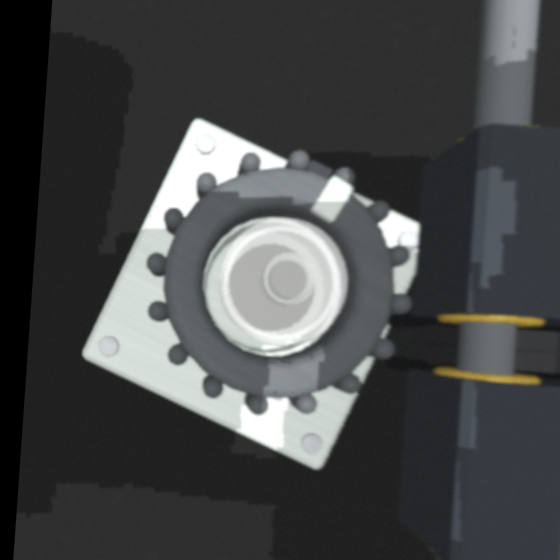

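Final view: pointer ridge at pixel (344,176), so 58.1° against 64° for the wedge. About 6° is left, so I nudge slowly.

Call:
apply_moves --series '[{"offset": [0.07,0.17,0],"rot": [0,0,2]},{"offset": [0.14,0.34,0],"rot": [0,0,4]},{"offset": [0.17,0.42,0],"rot": [0,0,5]},{"offset": [0.2,0.51,0],"rot": [0,0,6]},{"offset": [0.2,0.51,0],"rot": [0,0,6]},{"offset": [0.2,0.51,0],"rot": [0,0,6]}]'

```text
time: 22.3
position: [0.5837, 0.0147, 0.0748]
tool_rot: [-0.017, 1.0, -0.0, 0.001]
ft_force: [0.8, -2.2, 1.0]
grip_width: 0.0005
grip_force: 1.1
```

Run:
```python
from look import *
ang("w7")
from plan import *
rel(342,.052,[(t,.052,0) for t in np.arange(342.5,348,.5)])
```

```text
22.3 [0.5837 0.0147 0.0748] [-0.166  0.711  1.665 -0.     0.764 -1.771] [ 0.8 -2.2  1. ] 0.0005287010921046679
clamp_ring_pointer 0.73 [0.5465 0.0653 0.0655] [378. 206.]
net angle 69.66077788734775
bright at [56 57 58 59 60 61 62 63 64 65 66 67 68 69] mean 62.63837644773891
{"offset": [0.01, 0.04, 0], "rot": [0, 0, 0.5]}, {"offset": [0.03, 0.09, 0], "rot": [0, 0, 1]}, {"offset": [0.04, 0.13, 0], "rot": [0, 0, 1.5]}, {"offset": [0.05, 0.17, 0], "rot": [0, 0, 2]}, {"offset": [0.07, 0.22, 0], "rot": [0, 0, 2.5]}, {"offset": [0.08, 0.26, 0], "rot": [0, 0, 3]}, {"offset": [0.09, 0.30, 0], "rot": [0, 0, 3.5]}, {"offset": [0.10, 0.35, 0], "rot": [0, 0, 4]}, {"offset": [0.11, 0.39, 0], "rot": [0, 0, 4.5]}, {"offset": [0.12, 0.44, 0], "rot": [0, 0, 5]}, {"offset": [0.13, 0.48, 0], "rot": [0, 0, 5.5]},
```

Call:
apply_moves --series '[{"offset": [0.35,-0.15,0],"rot": [0,0,0]},{"offset": [1.5,-0.6,0],"rot": [0,0,0]},{"offset": [2,-0.8,1],"rot": [0,0,0]},{"offset": [2,-0.8,5],"rot": [0,0,0]},{"offset": [2,-0.8,9],"rot": [0,0,0]},{"offset": [2,-0.8,10],"rot": [0,0,0]},{"offset": [2,-0.8,10],"rot": [0,0,0]},{"offset": [2,-0.8,10],"rot": [0,0,0]}]'

```text
time: 23.2
position: [0.6021, 0.0073, 0.1739]
tool_rot: [-0.017, 1.0, 0.0, -0.001]
ft_force: [0.1, -1.1, 0.3]
grip_width: 0.0003
grip_force: 0.0
```

Run:
```python
from look import *
ang("w8")
for q in ["bottle_a","square_holder_index"]: print(q,[(round(d['conf'],2),np.round(d['centre'],4)) for d in nets.spot_point("wrist",q)][:2])
```

```text
23.2 [0.6021 0.0073 0.1739] [-0.173  0.584  1.557  0.     1.003 -1.779] [ 0.1 -1.1  0.3] 0.00032493390948675946
clamp_ring_pointer 0.86 [0.5471 0.0658 0.0649] [352. 154.]
net angle 69.07133340958829
bright at [55 56 57 58 59 60 61 62 63 64 65 66 67 68 69 70] mean 62.51029693567741
bottle_a [(0.69, array([0.532 , 0.0307, 0.0285]))]
square_holder_index [(0.74, array([0.5489, 0.0764, 0.0231]))]
```

View pics/w8t.png

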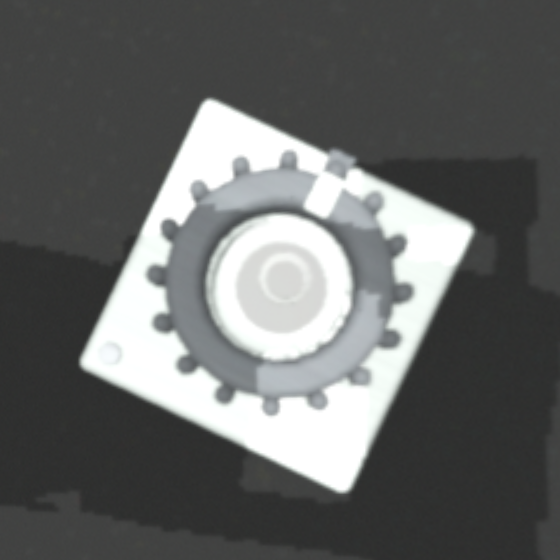

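The pointer now sits at about 63.4° with the wedge at 64.1°, aligned for the second time (about 666° turned). Bottle A is still standing and the arm is clear.

```bash
python3 -c "
from rig import *
print(hand_in())"
```

```text
the job is handed in; nothing more can be done
None
```

The square-footed holder's ring is loosened two full turns from tight, with its pointer lined up within about 1° of the index wedge; bottle A is still standing, the arm is clear, and the job is handed in at about 23 s of robot time.

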